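# Change the spent spray can for the full one in the bench's clip rack

## Task

The blue spray can in the clip rack is spent: let it and the full red can change places, each standing upright and snapped fully home in the other's spring clip. The red can is to be ready for use, so take off its loose white cap and leave the cap standing open side down on the floor of the steel dish. Leave the green can, the solder spool, the tip cleaner and the screwdriver where they are, and knock no can over.

Things in the scene. Friction and masses are not known exactly. Their poses are not given: they have to be found in the camera images.
- rack: Grey sheet-steel rack fixed to the bench: three bays in a row along its y, 105 mm apart, open to its -x (towards the robot, turned up to 0.2 rad). Origin on the bench under the middle bay's can axis. Tray 6 mm thick, 330 mm long, x -0.068 to 0.042; back plate 87 mm high at x 0.039 to 0.042. At the back of each bay a rubber stop that a can at home leans on, and a spring clip.
- bay_0 (a point): Home of a can in the bay at rack y -0.105 (the robot's right): centre of its underside, on the tray, 6 mm above the bench. An empty clip is too narrow to enter from above (a can would stand on its jaws). A clipped can lifts straight up out of the jaws easily, or is pulled out to the front with a firm tug.
- bay_1 (a point): Home of a can in the middle bay, likewise.
- bay_2 (a point): Home of a can in the bay at rack y 0.105 (the robot's left), likewise.
- clip_1 (a point): Middle of the middle bay's clip, on the can axis, 52 mm above the bench (the other bays' are alike, 105 mm to each side). Two sprung steel jaws, 38 to 66 mm above the bench, hold the can. Their flared mouth faces -x: 80 mm wide 36 mm in front of the axis, narrowing to 42 mm at 17 mm. At a finger's grip height, 60 mm higher, a push tips the can rather than seats it.
- jaw1l (a joint): Left jaw of the middle clip (rad): 0 round a can, -0.02 empty, about 0.13 spread widest. All clips alike: a can stood on the tray touches the jaws with its axis 33 mm in front of home. Pressed straight back at jaw height it needs 8 to 22 N (friction varies), most when 29 to 22 mm short of home, then less and less up to the stop. Left short, it may stick half in: press until it meets the stop.
- red_can: Red aerosol can, round body 52 mm across and 125 mm high, then a bare 36 mm neck to 135 mm and an 18 mm spray button, all in the same colour, to 160 mm above the underside. Origin: centre of the underside, z up the can. Full, about 0.28 kg. It stands in one of the bays with the white cap loosely over neck and button.
- blue_can: Blue aerosol can, round body 52 mm across and 125 mm high, then a bare 36 mm neck to 135 mm and an 18 mm spray button, all in the same colour, to 160 mm above the underside. Origin: centre of the underside, z up the can. Empty, about 0.11 kg, no cap. It stands in another bay. The bench between rack and robot is free to put it down.
- green_can: Green aerosol can, round body 52 mm across and 125 mm high, then a bare 36 mm neck to 135 mm and an 18 mm spray button, all in the same colour, to 160 mm above the underside. Origin: centre of the underside, z up the can. About 0.22 kg, no cap. It stands in the third bay and stays there.
- cap: White plastic overcap, an upturned cup 50 mm across and 42 mm high, 15 g, wall 2.5 mm; it rests loosely with its open rim on the red can's shoulder (125 mm above that can's underside) with 4 mm play round the neck. Origin: centre of the open rim, z towards the closed top.
- dish: Round steel parts dish held to the bench, 132 mm across the rim and 22 mm high, flat floor about 114 mm across and 3 mm thick. Origin: centre of the underside. To the left or right of the rack, nearer to the robot.
- tip_cleaner: Black pot of brass wool, 68 mm across, 54 mm high; bystander, stands on the other side from the dish. Origin: centre of the underside.
- spool: Solder spool, 58 mm across, 50 mm high; bystander left of the rack. Origin: centre of the underside.
- screwdriver: Yellow-handled screwdriver lying on the bench, 180 mm long, about 30 mm high; bystander right of the rack. Origin at its middle on the bench, x towards the tip.
Things that resemble listed ones, but are neither listed nor needed, are in the scene too. Leave any orange look-alike of the blue_can alone.

How it is judged:
By the outcome, as a careful person would: the job done as asked, in the order asked, and still so for the second after the job is handed in, with the robot touching nothing.
It also fails if it takes over 72 s, if anything falls off the work surface, if the arm or the gripper's body presses on something with over 40 N, if the wrist force passes 120 N, or if a joint passes its speed limit or range.

## Robot

A 6-joint arm with a two-finger parallel gripper is mounted at the origin on the work surface. World frame = base frame: x ahead of the robot, y to its left, z up, the work surface at z = 0. Lengths are in m, angles in rad, forces in N, time in s.
With the tool pointing down it reaches from about 0.325 to 0.775 m from the base axis. Payload 9.3 kg.
Tool frame: the origin (TCP) lies between the finger pads; the fingertips stand robot.finger_overhang ahead of it and the grasp point (between the pads) lies 8 mm behind it (robot.finger_overhang is the distance from the TCP to the fingertips, in m); z points along the fingers, y is the line along which they close (so a half turn about z gives the same grasp; the last joint's range is limited). The gripper opens to 85 mm and grips with 20 to 120 N. Pads are 22 mm wide; open, the fingers measure 114 mm over their backs; the gripper's body (76 mm by 85 mm) begins 54 mm behind the grasp point. The pads swing forward as they close: fully open they stand 13 mm farther back than shut.
Start: joints at [-1.346, 0.259, 0.021, 1.334, 0, 1.418], TCP at [0.203, -0.511, 0.242] pointing down, gripper open.
Joint ranges: [-3.04, 3.04], [-0.91, 1.82], [-1.04, 1.36], [-1.92, 1.95], [-1.52, 1.45], [-3.14, 3.14]. Speed limits (rad/s): [2.22, 2.22, 2.79, 3.14, 3.14, 3.14].

## Interface

Orientations are given as a unit quaternion [w, x, y, z].
In Python, from rig import robot gives the robot as it stands.
- The arm moves only by the shell command python3 -m handwheel 'ROWS' [OPENING] [FORCE]. ROWS is JSON, a list of rows, each a list of 6 numbers: the shift along the world's x, y, z scaled (see below), then the turn, a rotation vector about the world's x, y, z scaled (see below). A call has 1 to 20 rows; each row is the pose to reach, as a shift and turn from the pose commanded when the call began, turning the shorter way round; what a row does not reach only later rows make up. The controller multiplies each number of a shift by 30 cm and each number of a turn by 180 degrees. A row lasts 1/10 s, in which the tool goes at most 50 mm and 8.59 degrees, less where a joint would pass 70% of its speed; a pose out of reach is approached as far as the arm can. A call with a number of a shift or a turn outside -1 to 1 is refused whole. A call with a gripper value outside its range is refused whole. OPENING is the opening, from -1 (shut) to 1 (fully open), set as the call begins (- or left out, the last holds). The fingers move at their own pace and stop on an object; FORCE is the grip in N (left out, the last holds). Time passes only in rows, so rows that repeat a pose let the fingers close. It gives the time, the measured TCP pose, the force, the opening and the grip force at its end, in the units of the state.
- robot.read_state(): the state, without advancing time (a new reading comes with each control period).
- robot.grab_frame(name): name is "scene" or "top" or "wrist"; returns the picture (400x640x3 uint8, red, green, blue); there is no depth.
- robot.get_calibration(name): a dict with "intrinsics" (3x3 intrinsics, pixels), "R" (3x3) and "t" (3): a world point X has camera coordinates R X + t; the wrist camera has in their place "mount" (4x4, takes a point from camera to tool coordinates, whose origin is the TCP and whose axes are the flange's). Camera axes: x right, y down, z forward; pixel columns grow to the right and rows downward; lengths in m; the calibration is good to about 2 mm. The wrist camera is an equidistant fisheye: a pixel r from the principal point sees the ray r / f radians off the axis. A picture is of the moment at which its call begins: read the wrist's pose just before it. get_calibration takes no time and is no camera call.
- robot.hand_in(): hands the job in; it is judged then, once.
The state is a dict: "time": time; "joint_positions": joint angles; "joint_vel": joint speeds; "tau": joint torques, N m; "position": TCP position; "tool_rot": TCP orientation; "contact_force": force on the tool from outside, world axes, zero at the start; "ft_torque": the same for the moment, N m; "finger_gap": finger opening in m; "grasp_force": force on a finger pad.
Only numpy, scipy, OpenCV 4.12 (cv2) and the standard library are available. Lean on these libraries where they do the work, as an engineer would, in place of code of your own. Each camera call takes 0.05 s, during which the arm holds its last target. There are 200 camera calls.

## Working session

There is one attempt and no reset: what is moved stays moved. The work goes in short steps, Python scripts to look and compute and a shell command to move; the robot and the scene stay as the last step left them, time stands still between calls to the robot, and variables do not carry over. Pictures are saved under pics/ and viewed, at most 10 in all, crops included, and the job is handed in when it is done.

```bash
ls; mkdir -p pics
python3 - <<'E'
from rig import robot
import cv2,numpy as np
np.set_printoptions(precision=4,suppress=True)
for n in ("scene","top"):
    im=robot.grab_frame(n); cv2.imwrite(f"pics/{n}0.png",im[:,:,::-1])
    c=robot.get_calibration(n); print(n,c)
print(robot.get_calibration("wrist")); print(robot.read_state(), robot.finger_overhang)
E
```

```text
pics
scene {'intrinsics': array([[473.0125,   0.    , 324.2273],
       [  0.    , 473.0125, 195.3357],
       [  0.    ,   0.    ,   1.    ]]), 'R': array([[-0.7519,  0.6589,  0.0192],
       [ 0.4183,  0.4995, -0.7586],
       [-0.5095, -0.5624, -0.6512]]), 't': array([ 0.4191, -0.1361,  1.421 ])}
top {'intrinsics': array([[467.627 ,   0.    , 333.0766],
       [  0.    , 467.627 , 205.168 ],
       [  0.    ,   0.    ,   1.    ]]), 'R': array([[ 0.0286, -0.9995, -0.0155],
       [-0.9984, -0.0278, -0.0498],
       [ 0.0493,  0.0169, -0.9986]]), 't': array([-0.0306,  0.5542,  1.1585])}
{'intrinsics': array([[309.7069,   0.    , 320.7722],
       [  0.    , 309.7069, 202.1461],
       [  0.    ,   0.    ,   1.    ]]), 'mount': array([[ 0.0003, -0.9574, -0.2887,  0.0742],
       [ 1.    ,  0.0001,  0.0009, -0.0008],
       [-0.0008, -0.2887,  0.9574, -0.1316],
       [ 0.    ,  0.    ,  0.    ,  1.    ]])}
{'time': 0.1, 'joint_positions': array([-1.3456,  0.2591,  0.0209,  1.3337, -0.    ,  1.4182]), 'joint_vel': array([ 0.0003, -0.002 ,  0.0018,  0.0008, -0.0009, -0.0002]), 'tau': array([  0.0042, -55.6693,  34.507 ,   0.0116,  -0.0002,   0.    ]), 'position': array([ 0.2028, -0.511 ,  0.2418]), 'tool_rot': array([-0.0006,  0.9822,  0.1878, -0.    ]), 'contact_force': array([ 0.3437, -0.3823, -0.0746]), 'ft_torque': array([-0.0427,  0.01  , -0.    ]), 'grasp_force': 0.0, 'finger_gap': 0.08529706553240389} 0.011
```

View pics/scene0.png

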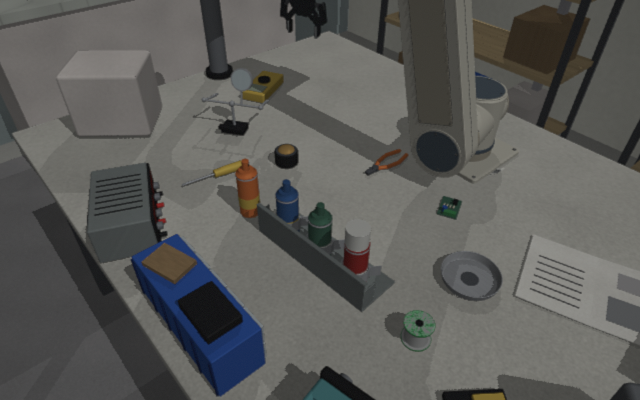

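View pics/top0.png

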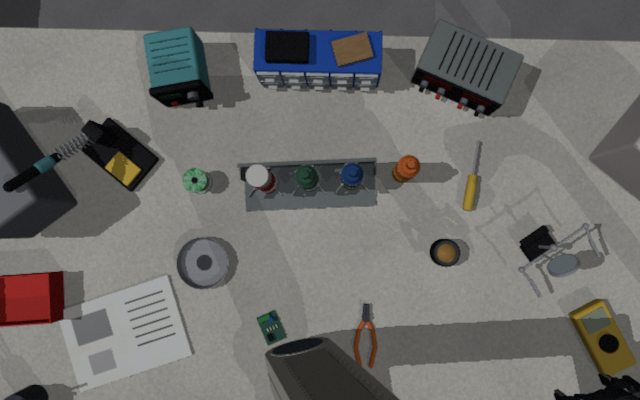

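The pictures show the cans: orange at (247,190) in scene and (406,168) in top, blue at (287,203) and (352,174), green at (319,225) and (306,177), and red with its white cap at (357,245) and (258,176). The dish is at (471,275) in scene and (203,263) in top.

There are two candidates for the blue can. The one at scene (287,203), top (352,174), is blue and stands in the rack's right bay, so it is the one meant. The one at (247,190), (406,168) is orange, stands outside the rack and is left alone. An enlarged crop will confirm this.

```bash
cat > h.py <<'E'
import cv2,numpy as np
from scipy.spatial.transform import Rotation as Rn
from rig import robot
np.set_printoptions(precision=4,suppress=True)
def ray(name,px,pose=None):
    c=robot.get_calibration(name);K=c["intrinsics"]
    v=np.array([(px[0]-K[0,2])/K[0,0],(px[1]-K[1,2])/K[1,1],1.])
    if name=="wrist":
        r=np.hypot(v[0],v[1]); v=np.array([v[0]/r*np.sin(r),v[1]/r*np.sin(r),np.cos(r)])
        M=c["mount"];p,R=pose
        return p+R@M[:3,3], R@M[:3,:3]@v
    R=np.array(c["R"]);return -R.T@c["t"], R.T@v
def plane(r,z): o,d=r; return o+d*(z-o[2])/d[2]
def tri(*rs):
    A=0;b=0
    for o,d in rs:
        d=d/np.linalg.norm(d);P=np.eye(3)-np.outer(d,d);A=A+P;b=b+P@o
    X=np.linalg.solve(A,b)
    return X,[float(np.linalg.norm(np.cross(X-o,d/np.linalg.norm(d)))) for o,d in rs]
def pose():
    s=robot.read_state();q=s["tool_rot"];return np.array(s["position"]),Rn.from_quat([q[1],q[2],q[3],q[0]]).as_matrix()
def proj(name,X,ps=None):
    c=robot.get_calibration(name);K=c["intrinsics"]
    if name=="wrist":
        M=c["mount"];p,R=ps;x=M[:3,:3].T@(R.T@(X-p)-M[:3,3]);rr=np.hypot(x[0],x[1]);a=np.arctan2(rr,x[2])
        return np.array([K[0,2]+K[0,0]*a*x[0]/rr,K[1,2]+K[1,1]*a*x[1]/rr])
    x=np.array(c["R"])@X+c["t"];return (K@x/x[2])[:2]
E
python3 - <<'E'
from h import *
s=cv2.imread("pics/scene0.png");t=cv2.imread("pics/top0.png")
a=cv2.resize(s[140:310,220:400],None,fx=3.3,fy=3.3)[:560,:400]
a=cv2.resize(s[145:305,230:395],(400,388),interpolation=cv2.INTER_CUBIC)
b=cv2.resize(t[140:220,220:440],(400,145),interpolation=cv2.INTER_CUBIC)
cv2.imwrite("pics/crop0.png",np.vstack([a,b]))
for n,ps,pt in (("orange",(246,161),(412,160)),("blue",(287,182),(353,168)),("green",(320,206),(306,171)),("cap",(358,227),(257,174))):
    print(n,tri(ray("scene",ps),ray("top",pt)))
for n,p,z in (("dish",(203,263),.02),("tip",(445,252),.054),("spool",(196,180),.05),("plL",(238,164),.087),("plR",(376,159),.087),("trL",(247,211),.006),("trR",(377,205),.006),("pcb",(271,327),0),("plier",(367,303),0)): print(n,plane(ray("top",p),z))
E
```

```text
orange (array([ 0.6471, -0.1841,  0.1617]), [0.005583663739199885, 0.005583663739199847])
blue (array([ 0.6261, -0.0557,  0.1679]), [0.0046476025023592165, 0.00464760250235941])
green (array([0.6183, 0.0464, 0.1635]), [0.0034736593365921917, 0.003473659336592209])
cap (array([0.609 , 0.1506, 0.1751]), [0.0014610028255713037, 0.0014610028255712506])
dish [0.4015 0.3044 0.02  ]
tip [ 0.4479 -0.2873  0.054 ]
spool [0.6053 0.3214 0.05  ]
plL [0.6425 0.2116 0.087 ]
plR [ 0.663  -0.1143  0.087 ]
trL [0.5344 0.2023 0.006 ]
trR [ 0.5587 -0.1254  0.006 ]
pcb [0.2454 0.1322 0.    ]
plier [ 0.3125 -0.1068  0.    ]
```

View pics/crop0.png

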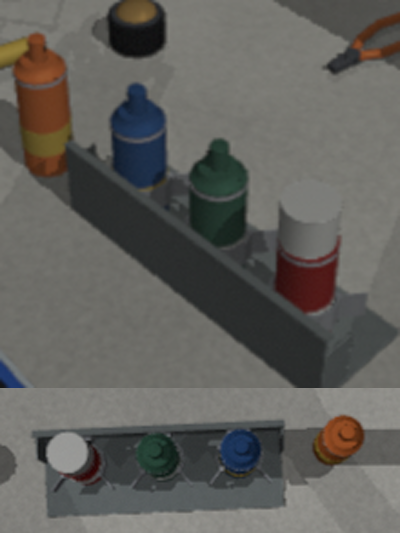

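The crop confirms it: blue is in the rack's right bay, and orange is outside the rack. Next come the wrist views.

```bash
python3 -m handwheel '[[1,1,0.2,0,0,-0.098],[1,1,0.2,0,0,-0.098],[1,1,0.2,0,0,-0.098],[1,1,0.2,0,0,-0.098],[1,1,0.2,0,0,-0.098],[1,1,0.2,0,0,-0.098],[1,1,0.2,0,0,-0.098],[1,1,0.2,0,0,-0.098],[1,1,0.2,0,0,-0.098]]' 1 40
python3 -m handwheel '[[0.15,0.65,0,0,0,0],[0.15,0.65,0,0,0,0],[0.15,0.65,0,0,0,0],[0.15,0.65,0,0,0,0],[0.15,0.65,0,0,0,0],[0.15,0.65,0,0,0,0]]'
python3 - <<'E'
from h import *
p,R=pose();im=robot.grab_frame("wrist");cv2.imwrite("pics/w1.png",im[:,:,::-1]);np.savez("w1.npz",p=p,R=R);print(p,R)
E
python3 -m handwheel '[[0,0.5,0,0,0,0],[0,0.5,0,0,0,0],[0,0.5,0,0,0,0],[0,0.5,0,0,0,0],[0,0.5,0,0,0,0]]'
python3 - <<'E'
from h import *
p,R=pose();im=robot.grab_frame("wrist");cv2.imwrite("pics/w2.png",im[:,:,::-1]);np.savez("w2.npz",p=p,R=R);print(p,R)
a=cv2.imread("pics/w1.png");b=cv2.imread("pics/w2.png")
cv2.imwrite("pics/w12.png",cv2.resize(np.vstack([a[:, :],b[:, :]]),None,fx=.75,fy=.75))
E
```

```text
time: 1.0
position: [0.5045, -0.2087, 0.3025]
tool_rot: [-0.0, 0.999, 0.036, 0.0]
contact_force: [-0.5, -0.8, 0.3]
finger_gap: 0.0854
grasp_force: 0.0
time: 1.6
position: [0.5479, -0.0149, 0.3019]
tool_rot: [0.0, 0.999, 0.036, -0.0]
contact_force: [0.9, 0.3, 0.4]
finger_gap: 0.0851
grasp_force: 0.0
[ 0.5479 -0.0149  0.3019] [[ 0.9973  0.0729 -0.0008]
 [ 0.0729 -0.9973 -0.0001]
 [-0.0008  0.     -1.    ]]
time: 2.15
position: [0.5484, 0.1273, 0.3021]
tool_rot: [-0.002, 0.999, 0.039, -0.0]
contact_force: [0.5, -0.1, 0.4]
finger_gap: 0.0852
grasp_force: 0.0
[0.5484 0.1273 0.3021] [[ 0.9969  0.0782 -0.0007]
 [ 0.0782 -0.9969  0.004 ]
 [-0.0004 -0.0041 -1.    ]]
```

View pics/w12.png

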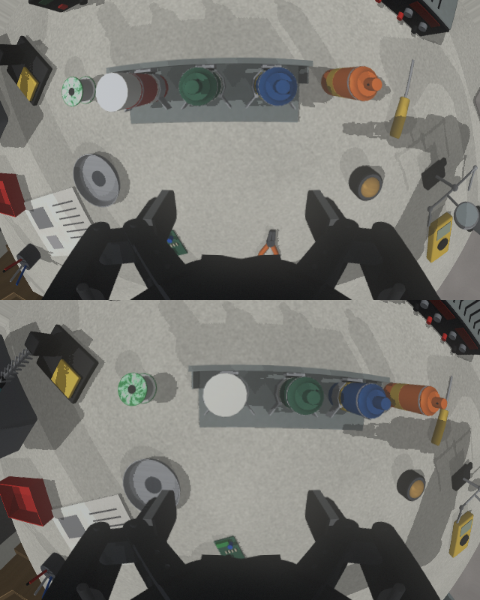

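The wrist views, at half-picture scale, show in the first view cap (112,92), green (199,85), blue (276,85), orange (355,83) and dish (99,178). In the second they show cap (225,395), green (303,395), blue (367,397) and dish (153,483). Next I measure the circles.

```bash
cat > m.py <<'E'
from h import *
V={k:(cv2.imread(f"pics/{k}.png"),(np.load(f"{k}.npz")["p"],np.load(f"{k}.npz")["R"])) for k in("w1","w2")}
out=[];C={}
for k,(im,ps) in V.items():
    hsv=cv2.cvtColor(im,cv2.COLOR_BGR2HSV);vis=im.copy()
    box={"w1":(90,70,430,190),"w2":(220,70,540,190)}[k]
    def blob(m,b=box):
        z=np.zeros_like(m);z[b[1]:b[3],b[0]:b[2]]=m[b[1]:b[3],b[0]:b[2]]
        z=cv2.morphologyEx(z,cv2.MORPH_OPEN,np.ones((3,3)))
        c=max(cv2.findContours(z,0,1)[0],key=cv2.contourArea);cv2.drawContours(vis,[c],-1,(0,0,255),1);return c
    cap=blob(cv2.inRange(hsv,(0,0,185),(180,45,255)));e=cv2.fitEllipse(cap);C[k,"cap"]=e[0];print(k,"cap",e)
    for n,lo,hi in(("blue",(105,110,40),(125,255,255)),("green",(65,60,25),(100,255,255))):
        c=blob(cv2.inRange(hsv,lo,hi));x,y,w,h=cv2.boundingRect(c);print(k,n,(x,y,w,h))
        g=cv2.resize(cv2.cvtColor(im,cv2.COLOR_BGR2GRAY)[y-3:y+h+3,x-3:x+w+3],None,fx=4,fy=4,interpolation=cv2.INTER_CUBIC)
        H=cv2.HoughCircles(g,cv2.HOUGH_GRADIENT,1,200,param1=60,param2=12,minRadius=30,maxRadius=50)
        if H is not None:
            q=H[0][0]; C[k,n]=(q[0]/4+x-3,q[1]/4+y-3); print(C[k,n],q[2]/4); cv2.circle(vis,tuple(int(round(a)) for a in C[k,n]),int(q[2]/4),(0,255,255),1)
    b=box; out.append(cv2.resize(vis[60:195,b[0]:b[0]+320],None,fx=2.2,fy=2.2,interpolation=cv2.INTER_CUBIC))
for n in("cap","blue","green"):
    if ("w1",n) in C and ("w2",n) in C: print(n,tri(*[ray("wrist",C[k,n],V[k][1]) for k in V]))
cv2.imwrite("pics/m.png",np.vstack(out))
E
python3 m.py
```

```text
w1 cap ((148.42124938964844, 122.63360595703125), (41.06578063964844, 50.346195220947266), 2.8070342540740967)
w1 blue (345, 90, 44, 50)
(np.float32(353.125), np.float32(102.375)) 8.675
w1 green (239, 90, 43, 50)
w2 cap ((290.07550048828125, 121.07632446289062), (32.67730712890625, 49.6529655456543), 35.9998893737793)
w2 blue (477, 113, 36, 44)
(np.float32(493.125), np.float32(148.625)) 9.575
w2 green (383, 103, 45, 50)
cap (array([0.6094, 0.1611, 0.1551]), [0.002109807516940716, 0.00210980751694072])
blue (array([ 0.62  , -0.0333,  0.1693]), [0.011665626669519353, 0.011665626669519232])
```

View pics/m.png

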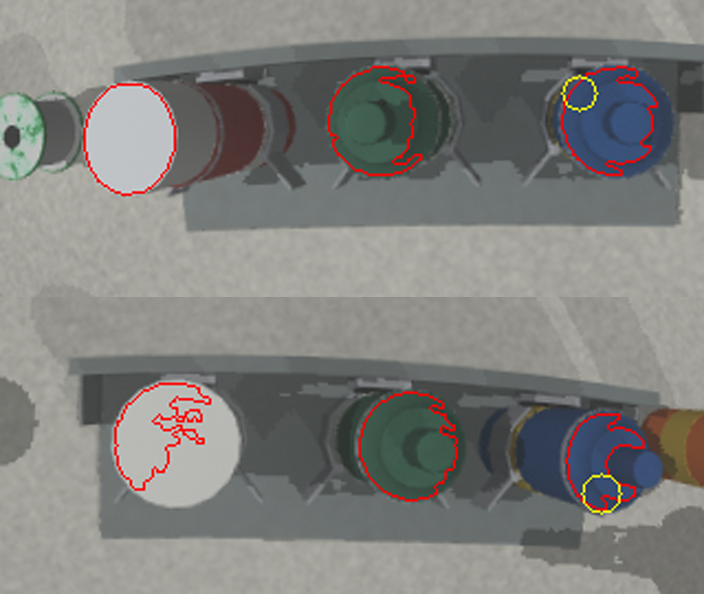

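Button centres in wrist pixels: w1 green (259,115.5) and blue (376,116.4), w2 green (417.7,130.5) and blue (515.5,138.6). The w2 cap is the full circle (300.2,127). The tray corners are also legible.

Run:
```python
from h import *
V={k:(np.load(f"{k}.npz")["p"],np.load(f"{k}.npz")["R"]) for k in("w1","w2")}
P={"cap":((148.4,122.6),(300.2,127)),"green":((259.1,115.5),(417.7,130.5)),"blue":((375.9,116.4),(515.5,138.6)),
"trayL":((175,164.5),(265.9,169.1)),"trayR":((398.2,161.8),(483.6,173.6)),"plL":((142.3,90.9),(251.8,88.6))}
for n,(a,b) in P.items(): print(n,tri(ray("wrist",a,V["w1"]),ray("wrist",b,V["w2"])))
for n,k,q,z in(("trL",0,0,.006),):
  for m in("trayL","trayR"):
    print(m,plane(ray("wrist",P[m][0],V["w1"]),.006),plane(ray("wrist",P[m][1],V["w2"]),.006))
for n,z in (("cap",.173),("green",.166),("blue",.166),("plL",.087)): print(n,plane(ray("wrist",P[n][0],V["w1"]),z),plane(ray("wrist",P[n][1],V["w2"]),z))
# dish: dark/grey steel rim in top view + wrist1
for k,b in(("w1",(90,190,175,280)),("w2",(150,190,260,290))):
    im=cv2.imread(f"pics/{k}.png");hsv=cv2.cvtColor(im,cv2.COLOR_BGR2HSV);m=cv2.inRange(hsv,(105,15,60),(135,90,200))
    z=np.zeros_like(m);z[b[1]:b[3],b[0]:b[2]]=m[b[1]:b[3],b[0]:b[2]]
    c=np.vstack(cv2.findContours(cv2.morphologyEx(z,cv2.MORPH_OPEN,np.ones((3,3))),0,1)[0]);h=cv2.convexHull(c)
    W=np.array([plane(ray("wrist",q[0],V[k]),.022)[:2] for q in h]);(x,y),r=cv2.minEnclosingCircle(W.astype(np.float32));print(k,"dish",x,y,r)
t=cv2.imread("pics/top0.png");hsv=cv2.cvtColor(t,cv2.COLOR_BGR2HSV);print("hsv dish",hsv[263,185],hsv[263,203],hsv[300,203])
g=cv2.medianBlur(cv2.cvtColor(t,cv2.COLOR_BGR2GRAY),3)[220:310,160:250]
H=cv2.HoughCircles(g,cv2.HOUGH_GRADIENT,1,100,param1=80,param2=15,minRadius=22,maxRadius=32);print(H)
if H is not None: print(plane(ray("top",H[0][0][:2]+[160,220]),.022))
```

```text
cap (array([0.6079, 0.1506, 0.1724]), [0.000246912754069277, 0.00024691275406931])
green (array([0.6146, 0.0455, 0.159 ]), [0.00034756047648525394, 0.0003475604764853926])
blue (array([ 0.6219, -0.0556,  0.17  ]), [0.0003763052011565384, 0.00037630520115679685])
trayL (array([0.5352, 0.2068, 0.0025]), [4.347983029084773e-05, 4.347983029078909e-05])
trayR (array([ 0.5595, -0.125 ,  0.0017]), [0.0006765962408464287, 0.0006765962408463808])
plL (array([0.6438, 0.214 , 0.0853]), [8.088914007495487e-05, 8.088914007491691e-05])
trayL [0.5359 0.2051 0.006 ] [0.536  0.2062 0.006 ]
trayR [ 0.5608 -0.1239  0.006 ] [ 0.5594 -0.1225  0.006 ]
cap [0.6082 0.1502 0.173 ] [0.6077 0.1505 0.173 ]
green [0.6151 0.0442 0.166 ] [0.6144 0.0478 0.166 ]
blue [ 0.6215 -0.0564  0.166 ] [ 0.6222 -0.0585  0.166 ]
plL [0.6438 0.2129 0.087 ] [0.6436 0.2136 0.087 ]Traceback (most recent call last):
  File "<stdin>", line 14, in <module>
    return _nx.concatenate(arrs, 0, dtype=dtype, casting=casting)
           ~~~~~~~~~~~~~~~^^^^^^^^^^^^^^^^^^^^^^^^^^^^^^^^^^^^^^^
ValueError: need at least one array to concatenate
```

```bash
python3 -m handwheel '[[0.2,0.055,0,0,0,0],[0.2,0.055,0,0,0,0],[0.2,0.055,-0.16,0,0,0],[0.2,0.055,-0.32,0,0,0],[0.2,0.055,-0.42,0,0,0],[0.2,0.055,-0.48,0,0,0],[0.2,0.055,-0.513,0,0,0],[0.2,0.055,-0.513,0,0,0]]' 1 20
python3 -m handwheel '[[0,0,0,0,0,0],[0,0,0,0,0,0],[0,0,0,0,0,0],[0,0,0,0,0,0],[0,0,0,0,0,0]]' -1 20
python3 - <<'E'
from h import *
t=cv2.imread("pics/top0.png");g=cv2.medianBlur(cv2.cvtColor(t,cv2.COLOR_BGR2GRAY),3)[215:315,155:255]
for p2 in(25,15):
  H=cv2.HoughCircles(g,cv2.HOUGH_GRADIENT,1,100,param1=80,param2=p2,minRadius=22,maxRadius=32)
  if H is not None: q=H[0][0];print(q+[155,215,0],plane(ray("top",q[:2]+[155,215]),.022))
im=cv2.imread("pics/w1.png");hsv=cv2.cvtColor(im,cv2.COLOR_BGR2HSV);print(hsv[220,120],hsv[240,120],hsv[238,133],hsv[238,175])
V={k:(np.load(f"{k}.npz")["p"],np.load(f"{k}.npz")["R"]) for k in("w1","w2")}
a=cv2.resize(im[190:290,80:190],(440,400),interpolation=cv2.INTER_CUBIC)
b=cv2.resize(t[220:310,155:255],(355,320),interpolation=cv2.INTER_CUBIC)
cv2.imwrite("pics/dish.png",np.hstack([a,np.vstack([b,np.zeros((80,355,3),np.uint8)])]))
E
```

```text
time: 3.0
position: [0.6086, 0.1376, 0.1474]
tool_rot: [-0.004, 0.999, 0.043, -0.001]
contact_force: [-0.2, -0.9, 0.5]
finger_gap: 0.0855
grasp_force: 0.0
time: 3.5
position: [0.6094, 0.14, 0.1501]
tool_rot: [-0.005, 0.999, 0.044, 0.001]
contact_force: [-0.1, 2.2, 5.7]
finger_gap: 0.0493
grasp_force: 19.9
[210.5 261.5  25.7] [0.406  0.2852 0.022 ]
[210.5 261.5  25.7] [0.406  0.2852 0.022 ]
[108   9 144] [108   9 141] [105  12  82] [ 30  11 165]
```

View pics/dish.png

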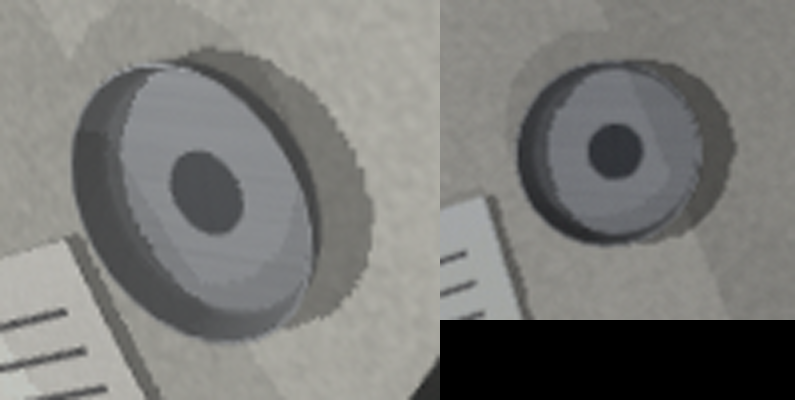

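The dish rim spans crop px (517–702, 60–245) in the top view. The TCP reads y=0.140, against my intended 0.15, so I check the state before lifting.

Run:
```python
from h import *
s=robot.read_state();print({k:s[k] for k in("joint_positions","joint_vel","tau","position","contact_force","ft_torque","grasp_force","finger_gap")})
p,R=pose();print(R)
im=robot.grab_frame("scene");cv2.imwrite("pics/s2.png",cv2.resize(im[130:330,250:450,::-1],(600,600),interpolation=cv2.INTER_CUBIC))
# dish centre from top px
cx,cy=155+(609.5-440)/3.55,220+152.5/3.555;print("dish",plane(ray("top",(cx,cy)),.022))
V=(np.load("w1.npz")["p"],np.load("w1.npz")["R"])
W=np.array([plane(ray("wrist",(80+x/4,190+y/4),V),.022)[:2] for x,y in((72,160),(155,63),(240,105),(300,175),(318,240),(295,320),(225,340),(140,290),(85,220))])
(x,y),r=cv2.minEnclosingCircle(W.astype(np.float32));print(x,y,r);print(cv2.fitEllipse(W.astype(np.float32)))
```

```text
{'joint_positions': array([0.0875, 0.4211, 0.0276, 1.1744, 0.0094, 3.1407]), 'joint_vel': array([-0.0002, -0.0003, -0.0005, -0.0004, -0.001 ,  0.0017]), 'tau': array([ -1.7283, -63.4129,  31.1698,  -0.0569,  -0.9154,  -0.0331]), 'position': array([0.6094, 0.14  , 0.1501]), 'contact_force': array([-0.1311,  2.2291,  5.6504]), 'ft_torque': array([ 0.6685,  0.0849, -0.0318]), 'grasp_force': 19.91975673906417, 'finger_gap': 0.04932309318399142}
[[ 0.9961  0.0883  0.0022]
 [ 0.0883 -0.996   0.0096]
 [ 0.003  -0.0094 -1.    ]]
dish [0.4019 0.3044 0.022 ]
0.40269601345062256 0.30355918407440186 0.06618432700634003
((0.404392272233963, 0.30300775170326233), (0.12153150141239166, 0.13568568229675293), 147.7315216064453)
```

View pics/s2.png

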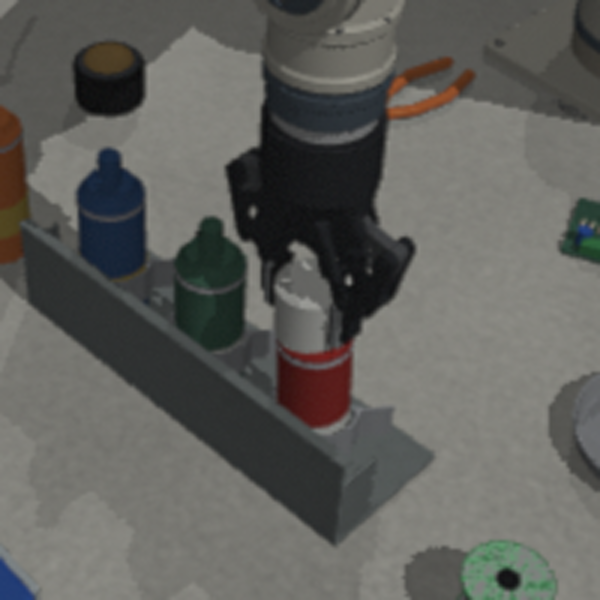

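That explains it: joint 6 sits at its 3.14 limit, so the wrist needs a half turn. The cap is held, and I lift it straight up, then turn it on the way to the dish.

```bash
python3 -m handwheel '[[0,0,0.05,0,0,0],[0,0,0.15,0,0,0],[0,0,0.3,0,0,0],[0,0,0.45,0,0,0],[0,0,0.45,0,0,0]]' -1 20
python3 -m handwheel '[[-0.05,0.05,0,0,0,0.3],[-0.15,0.1,0,0,0,0.3],[-0.25,0.2,0,0,0,0.3],[-0.35,0.3,0,0,0,0.3],[-0.5,0.4,0,0,0,0.3],[-0.6,0.5,0,0,0,0.3],[-0.687,0.547,0,0,0,0.6],[-0.687,0.547,0,0,0,0.6],[-0.687,0.547,0,0,0,0.6],[-0.687,0.547,0,0,0,0.6],[-0.687,0.547,0,0,0,0.6],[-0.687,0.547,0,0,0,0.6],[-0.687,0.547,0,0,0,0.9],[-0.687,0.547,0,0,0,0.9],[-0.687,0.547,0,0,0,0.9],[-0.687,0.547,0,0,0,0.9],[-0.687,0.547,0,0,0,0.9],[-0.687,0.547,0,0,0,0.9],[-0.687,0.547,0,0,0,0.9],[-0.687,0.547,0,0,0,0.9]]'
python3 - <<'E'
from h import *
p,R=pose();print(R,robot.read_state()["joint_positions"])
im=robot.grab_frame("wrist");cv2.imwrite("pics/w3.png",im[:,:,::-1])
im=robot.grab_frame("scene");cv2.imwrite("pics/s3.png",np.hstack([cv2.resize(im[150:350,350:550,::-1],(400,400)),cv2.imread("pics/w3.png")[:,120:520]]))
E
```

```text
time: 4.05
position: [0.6103, 0.1395, 0.2907]
tool_rot: [-0.004, 0.999, 0.044, 0.005]
contact_force: [-0.7, -0.2, 0.1]
finger_gap: 0.0493
grasp_force: 21.0
time: 6.05
position: [0.4026, 0.3034, 0.2838]
tool_rot: [-0.0, 0.112, 0.994, -0.004]
contact_force: [0.5, -0.2, 0.3]
finger_gap: 0.0494
grasp_force: 21.0
[[-0.975   0.2224 -0.0011]
 [ 0.2224  0.9749 -0.0081]
 [-0.0008 -0.0081 -1.    ]] [ 0.4831  0.1743  0.0152  1.4164 -0.0067  0.7074]
```

View pics/s3.png

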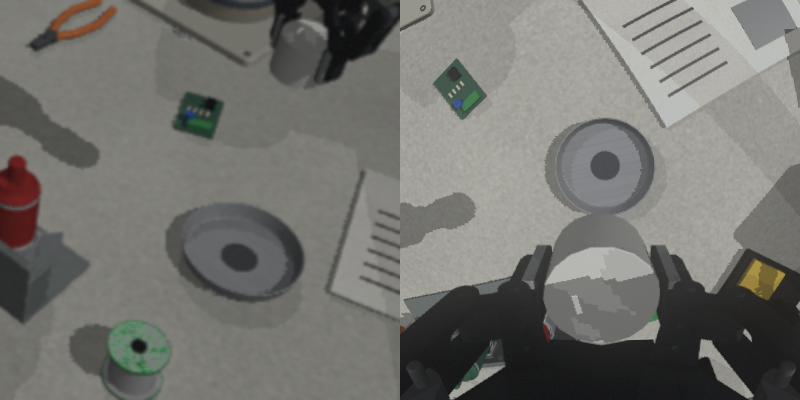

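The cap is held upright over the dish (dish at crop px (605,165)). Now I lower it.

```bash
python3 -m handwheel '[[0,0,-0.15,0.0026,0,0],[0,0,-0.3,0.0026,0,0],[0,0,-0.45,0.0026,0,0],[0,0,-0.6,0.0026,0,0],[0,0,-0.72,0.0026,0,0],[0,0,-0.8,0.0026,0,0],[0,0,-0.84,0.0026,0,0],[0,0,-0.852,0.0026,0,0],[0,0,-0.852,0.0026,0,0]]'
python3 -m handwheel '[[0,0,-0.007,0,0,0],[0,0,-0.012,0,0,0],[0,0,-0.012,0,0,0]]'
```

```text
time: 7.05
position: [0.4027, 0.3034, 0.0278]
tool_rot: [-0.001, 0.114, 0.994, -0.0]
contact_force: [-0.1, 0.3, 0.4]
finger_gap: 0.0493
grasp_force: 21.0
time: 7.35
position: [0.4029, 0.3036, 0.0246]
tool_rot: [-0.001, 0.113, 0.994, 0.0]
contact_force: [-0.0, 0.7, 0.6]
finger_gap: 0.0492
grasp_force: 21.0
```

```bash
python3 -m handwheel '[[0,0,-0.006,0,0,0],[0,0,-0.006,0,0,0]]'
python3 -m handwheel '[[0,0,-0.006,0,0,0],[0,0,-0.006,0,0,0]]'
```

```text
time: 7.55
position: [0.4026, 0.3034, 0.0224]
tool_rot: [-0.001, 0.113, 0.994, -0.0]
contact_force: [0.7, 0.5, 0.8]
finger_gap: 0.0499
grasp_force: 21.0
time: 7.75
position: [0.4028, 0.3034, 0.0208]
tool_rot: [-0.001, 0.113, 0.994, -0.0]
contact_force: [-0.7, -0.8, 3.5]
finger_gap: 0.0492
grasp_force: 20.0
```

```bash
python3 -m handwheel '[[0,0,0,0,0,0],[0,0,0,0,0,0],[0,0,0,0,0,0],[0,0,0.1,0,0,0],[0,0,0.25,0,0,0],[0,0,0.4,0,0,0],[0,0,0.55,0,0,0],[0,0,0.7,0,0,0],[0.05,0,0.8,0,0,0.04]]' 0.45 20
python3 - <<'E'
from h import *
im=robot.grab_frame("scene");cv2.imwrite("pics/s4.png",im[:,:,::-1])
im=robot.grab_frame("top");cv2.imwrite("pics/t4.png",im[:,:,::-1])
hsv=cv2.cvtColor(im,cv2.COLOR_RGB2HSV);m=cv2.inRange(hsv,(0,0,150),(180,40,255));z=np.zeros_like(m);z[225:300,170:240]=m[225:300,170:240]
c=max(cv2.findContours(z,0,1)[0],key=cv2.contourArea);q,r=cv2.minEnclosingCircle(c);print(q,r,plane(ray("top",q),.045))
E
python3 -m handwheel '[[0.15,-0.2,0,0,0,0.06],[0.3,-0.4,0,0,0,0.06],[0.35,-0.6,0,0,0,0.06],[0.35,-0.8,0,0,0,0.06],[0.35,-0.9,0,0,0,0.06],[0.35,-0.9,0,0,0,0.06],[0.35,-0.9,0,0,0,0.06],[0.35,-0.9,0,0,0,0.06]]' 1 40
python3 -c "
from h import *
p,R=pose();print(p,R,np.arctan2(R[1,0],R[0,0]),robot.read_state()['joint_positions'])"
```

```text
time: 8.65
position: [0.4169, 0.3037, 0.2643]
tool_rot: [0.0, 0.049, 0.999, 0.001]
contact_force: [1.5, 0.7, 0.0]
finger_gap: 0.0618
grasp_force: 0.0
(200.44117736816406, 262.6764831542969) 9.979738235473633 [0.4042 0.3034 0.045 ]
time: 9.55
position: [0.5225, 0.0322, 0.2596]
tool_rot: [-0.002, -0.042, 0.999, -0.0]
contact_force: [0.6, 0.1, 0.4]
finger_gap: 0.0853
grasp_force: 0.0
[0.5225 0.0322 0.2596] [[-0.9965 -0.084  -0.0034]
 [-0.084   0.9965 -0.0003]
 [ 0.0034  0.     -1.    ]] -3.057474240260954 [-0.0985  0.2108  0.0011  1.3645 -0.0006 -0.1826]
```

The cap stands in the dish (top px (200,263), at 0.404, 0.303). Now the blue can.

```bash
python3 -m handwheel '[[0.15,-0.14,0,0,0,-0.004],[0.25,-0.25,0,0,0,-0.004],[0.332,-0.301,0,0,0,-0.004],[0.332,-0.301,-0.1,0,0,-0.004],[0.332,-0.301,-0.2,0,0,-0.004],[0.332,-0.301,-0.2,0,0,-0.004]]' 1 40
python3 - <<'E'
from h import *
p,R=pose();im=robot.grab_frame("wrist");cv2.imwrite("pics/w5.png",im[:,:,::-1]);print(p,np.arctan2(R[1,0],R[0,0]))
X=np.array([.622,-.0575,.166]);print(proj("wrist",X,(p,R)))
hsv=cv2.cvtColor(im,cv2.COLOR_RGB2HSV);m=cv2.inRange(hsv,(105,110,40),(125,255,255));M=cv2.boundingRect(max(cv2.findContours(m,0,1)[0],key=cv2.contourArea));print(M)
E
```

```text
time: 10.15
position: [0.6205, -0.0549, 0.1961]
tool_rot: [-0.005, -0.038, 0.999, 0.001]
contact_force: [-0.3, -0.3, 0.2]
finger_gap: 0.0857
grasp_force: 0.0
[ 0.6205 -0.0549  0.1961] -3.064981741487348
[314.396 245.473]
(281, 188, 73, 68)
```

```bash
python3 -m handwheel '[[0.006,-0.01,-0.1,0,0,0],[0.006,-0.01,-0.2,0,0,0],[0.006,-0.01,-0.26,0,0,0],[0.006,-0.01,-0.28,0,0,0],[0.006,-0.01,-0.28,0,0,0]]' 1 40
python3 -m handwheel '[[0,0,0,0,0,0],[0,0,0,0,0,0],[0,0,0,0,0,0],[0,0,0,0,0,0]]' -1 40
python3 -c "
from h import *
p,R=pose();print(R,np.arctan2(R[1,0],R[0,0]),robot.read_state()['joint_positions'])"
```

```text
time: 10.7
position: [0.6244, -0.0592, 0.1175]
tool_rot: [-0.001, -0.038, 0.999, -0.0]
contact_force: [-0.1, 0.6, 0.3]
finger_gap: 0.0853
grasp_force: 0.0
time: 11.1
position: [0.6247, -0.0597, 0.1183]
tool_rot: [0.0, -0.038, 0.999, -0.0]
contact_force: [-0.2, 1.9, 5.7]
finger_gap: 0.0511
grasp_force: 40.7
[[-0.9972 -0.0754  0.0008]
 [-0.0754  0.9972 -0.0007]
 [-0.0008 -0.0008 -1.    ]] -3.066086773016336 [-0.2286  0.4456 -0.0167  1.1076 -0.0005 -0.3041]
```

```bash
python3 -m handwheel '[[0,0,0,0,0,0],[0,0,0,0,0,0],[0,0,-0.02,0,0,0],[0,0,-0.02,0,0,0]]' 0.6 40
python3 -m handwheel '[[0,0,0,0,0,0],[0,0,0,0,0,0],[0,0,0,0,0,0],[0,0,0,0,0,0]]' -1 40
python3 -m handwheel '[[0,0,0.03,0,0,0],[0,0,0.1,0,0,0],[0,0,0.2,0,0,0],[0,0,0.3,0,0,0],[0,0,0.3,0,0,0]]'
```

```text
time: 11.5
position: [0.6236, -0.0598, 0.1096]
tool_rot: [-0.002, -0.038, 0.999, -0.0]
contact_force: [-0.4, -0.1, -0.8]
finger_gap: 0.0684
grasp_force: 0.0
time: 11.9
position: [0.624, -0.0596, 0.1105]
tool_rot: [-0.001, -0.038, 0.999, -0.0]
contact_force: [-1.3, 2.6, 0.3]
finger_gap: 0.0511
grasp_force: 41.8
time: 12.4
position: [0.6257, -0.0604, 0.2056]
tool_rot: [0.003, -0.038, 0.999, -0.001]
contact_force: [-0.1, -0.8, -1.1]
finger_gap: 0.0512
grasp_force: 42.4
```

```bash
python3 -m handwheel '[[-0.15,0,0,0,0,0],[-0.3,0,0,0,0,0],[-0.42,0.05,0,0,0,0],[-0.5,0.18,0,0,0,0],[-0.58,0.32,0,0,0,0],[-0.62,0.45,0,0,0,0],[-0.62,0.5,0,0,0,0],[-0.62,0.5,-0.1,0,0,0],[-0.62,0.5,-0.2,0,0,0],[-0.62,0.5,-0.28,0,0,0],[-0.62,0.5,-0.32,0,0,0],[-0.62,0.5,-0.32,0,0,0]]' -1 40
```

```text
time: 13.6
position: [0.4376, 0.0902, 0.1036]
tool_rot: [-0.001, -0.038, 0.999, -0.0]
contact_force: [-0.2, -0.4, -1.3]
finger_gap: 0.051
grasp_force: 44.7
```

```bash
python3 -m handwheel '[[0,0,-0.006,0,0,0],[0,0,-0.006,0,0,0]]' -1 40
python3 -m handwheel '[[0,0,-0.006,0,0,0],[0,0,-0.006,0,0,0]]' -1 40
```

```text
time: 13.8
position: [0.438, 0.09, 0.1028]
tool_rot: [-0.001, -0.038, 0.999, -0.0]
contact_force: [0.2, -0.2, -1.0]
finger_gap: 0.0509
grasp_force: 44.7
time: 14.0
position: [0.4386, 0.0901, 0.1025]
tool_rot: [0.0, -0.038, 0.999, -0.0]
contact_force: [-4.4, -0.3, 15.2]
finger_gap: 0.0512
grasp_force: 46.3
```

```bash
python3 -m handwheel '[[0,0,0,0,0,0],[0,0,0,0,0,0],[0,0,0,0,0,0],[0,0,0,0,0,0],[0,0,0.1,0,0,0],[0,0,0.25,0,0,0],[0.05,0,0.4,0,0,0],[0.2,0.07,0.45,0,0,0],[0.35,0.12,0.45,0,0,0],[0.5,0.2,0.45,0,0,0],[0.564,0.2,0.4,0,0,0],[0.564,0.2,0.35,0,0,0],[0.564,0.2,0.31,0,0,0],[0.564,0.2,0.31,0,0,0]]' 1 40
python3 - <<'E'
from h import *
p,R=pose();im=robot.grab_frame("wrist");t=robot.grab_frame("top");cv2.imwrite("pics/w6.png",im[:,:,::-1]);cv2.imwrite("pics/t6.png",t[:,:,::-1]);print(p,np.arctan2(R[1,0],R[0,0]))
np.savez("w6.npz",p=p,R=R)
cv2.imwrite("pics/v6.png",np.vstack([im[:,:,::-1][100:340,100:540],t[130:290,150:443,::-1].repeat(1,0)[:, :293] if 0 else cv2.resize(t[130:290,150:443,::-1],(440,240))]))
print("red pred",proj("wrist",np.array([.6077,.1505,.166]),(p,R)),"blue pred",proj("wrist",np.array([.4386,.0901,.16]),(p,R)))
E
```

```text
time: 15.4
position: [0.6063, 0.15, 0.192]
tool_rot: [-0.003, -0.038, 0.999, -0.0]
contact_force: [-0.2, -0.1, 0.3]
finger_gap: 0.0854
grasp_force: 0.0
[0.6063 0.15   0.192 ] -3.066308843080404
red pred [319.9504 248.6877] blue pred [235.565  -49.7446]
```

View pics/v6.png

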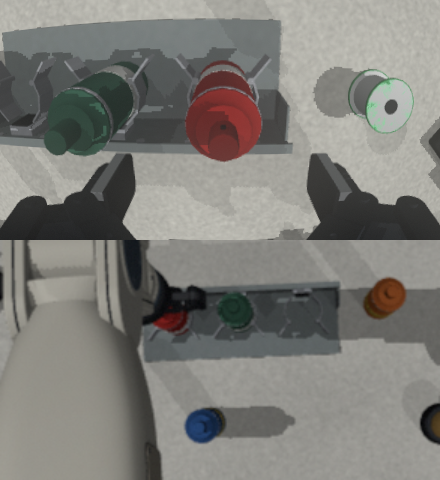

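Red is uncapped and centred between the fingers (crop px (224,137)), and blue stands upright on the bench. Now I grasp red.

```bash
python3 -m handwheel '[[0.005,0,-0.1,0,0,0],[0.005,0,-0.2,0,0,0],[0.005,0,-0.26,0,0,0],[0.005,0,-0.277,0,0,0],[0.005,0,-0.277,0,0,0]]' 1 40
python3 -m handwheel '[[0,0,0,0,0,0],[0,0,0,0,0,0],[0,0,0,0,0,0],[0,0,0,0,0,0]]' -1 50
python3 -m handwheel '[[0,0,0.03,0,0,0],[0,0,0.1,0,0,0],[0,0,0.2,0,0,0],[0,0,0.3,0,0,0],[0,0,0.3,0,0,0]]'
```

```text
time: 16.0
position: [0.6088, 0.1501, 0.1116]
tool_rot: [-0.001, -0.038, 0.999, -0.0]
contact_force: [0.5, 0.4, -0.0]
finger_gap: 0.0854
grasp_force: 0.0
time: 16.4
position: [0.6094, 0.1505, 0.1125]
tool_rot: [0.0, -0.038, 0.999, -0.0]
contact_force: [-1.3, 1.0, 6.6]
finger_gap: 0.0508
grasp_force: 51.1
time: 16.9
position: [0.6102, 0.1503, 0.2058]
tool_rot: [0.003, -0.038, 0.999, -0.0]
contact_force: [0.4, -0.5, -2.9]
finger_gap: 0.0505
grasp_force: 53.5
```

```bash
python3 -m handwheel '[[-0.12,0,0,0,0,0],[-0.25,0,0,0,0,0],[-0.33,-0.05,0,0,0,0],[-0.33,-0.18,0,0,0,0],[-0.33,-0.33,0,0,0,0],[-0.33,-0.48,0,0,0,0],[-0.28,-0.6,0,0,0,0],[-0.2,-0.67,0,0,0,0],[-0.12,-0.704,0,0,0,0],[-0.084,-0.704,0,0,0,0],[-0.084,-0.704,0,0,0,0]]' -1 50
python3 -m handwheel '[[0,0,-0.1,0,0,0],[0,0,-0.2,0,0,0],[0,0,-0.26,0,0,0],[0,0,-0.285,0,0,0],[0,0,-0.295,0,0,0],[0,0,-0.295,0,0,0]]'
python3 -c "
from h import *
p,R=pose();print(p,np.arctan2(R[1,0],R[0,0]),R[:,2])"
```

```text
time: 18.0
position: [0.5841, -0.0612, 0.1998]
tool_rot: [-0.002, -0.037, 0.999, 0.0]
contact_force: [-1.3, 0.7, -3.1]
finger_gap: 0.0506
grasp_force: 53.5
time: 18.6
position: [0.5836, -0.0606, 0.1133]
tool_rot: [-0.0, -0.038, 0.999, -0.0]
contact_force: [0.4, 0.3, -2.6]
finger_gap: 0.0505
grasp_force: 53.6
[ 0.5836 -0.0606  0.1133] -3.0656174219943786 [-0.0008 -0.0008 -1.    ]
```

```bash
python3 -m handwheel '[[0,0,-0.006,0,0,0],[0,0,-0.009,0,0,0],[0,0,-0.009,0,0,0]]'
python3 -m handwheel '[[0,0,-0.005,0,0,0],[0,0,-0.005,0,0,0]]'
```

```text
time: 18.9
position: [0.5847, -0.0609, 0.1125]
tool_rot: [0.001, -0.038, 0.999, -0.001]
contact_force: [-2.7, 3.3, 12.6]
finger_gap: 0.0504
grasp_force: 55.5
time: 19.1
position: [0.5852, -0.0605, 0.1123]
tool_rot: [0.002, -0.038, 0.999, -0.0]
contact_force: [-3.8, 5.7, 22.9]
finger_gap: 0.0506
grasp_force: 56.3
```

Red stands on the tray. I release it, back off, shut the fingers and tilt the tool so that it pushes at jaw height.

```bash
python3 -m handwheel '[[0,0,0.005,0,0,0],[0,0,0.005,0,0,0],[0,0,0.005,0,0,0],[0,0,0.005,0,0,0],[0,0,0.06,0,0,0],[-0.05,-0.005,0.1,0,0,0],[-0.15,-0.01,0.1,0,0,0],[-0.285,-0.02,0.1,0,0,0],[-0.285,-0.02,0.1,0,0,0],[-0.285,-0.02,0.1,0,0,0]]' 1 40
python3 -m handwheel '[[0,0,0,0.0168,-0.2215,0],[0,0,0,0.0168,-0.2215,0],[0,0,0,0.0168,-0.2215,0],[0,0,-0.1,0.0168,-0.2215,0],[0,0,-0.2,0.0168,-0.2215,0],[0,0,-0.25,0.0168,-0.2215,0],[0,0,-0.28,0.0168,-0.2215,0],[0,0,-0.28,0.0168,-0.2215,0]]' -1 40
python3 - <<'E'
from h import *
p,R=pose();print(p,R,robot.read_state()['joint_positions'])
cv2.imwrite("pics/s7.png",robot.grab_frame("scene")[:,:,::-1])
im=cv2.imread("pics/s7.png");cv2.imwrite("pics/s7c.png",cv2.resize(im[120:320,220:460],(600,500),interpolation=cv2.INTER_CUBIC))
E
```

```text
time: 20.1
position: [0.4978, -0.0672, 0.1385]
tool_rot: [-0.001, -0.037, 0.999, -0.0]
contact_force: [-0.1, 0.2, -0.4]
finger_gap: 0.0857
grasp_force: 0.0
time: 20.9
position: [0.4982, -0.0673, 0.0527]
tool_rot: [0.34, -0.035, 0.94, 0.013]
contact_force: [0.5, -0.9, 0.4]
finger_gap: 0.0001
grasp_force: 0.0
[ 0.4982 -0.0673  0.0527] [[-0.7668 -0.0745  0.6376]
 [-0.0564  0.9972  0.0487]
 [-0.6394  0.0014 -0.7688]] [-0.5084  0.1231 -1.0365 -0.1952  0.3607 -0.4686]
```

View pics/s7c.png

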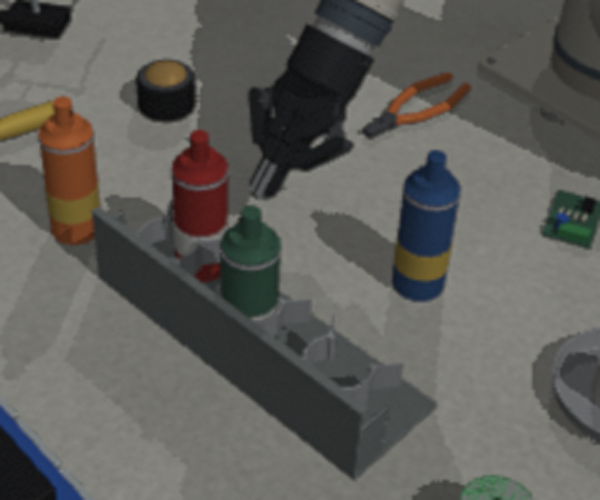

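Red stands upright in the clip mouth, the fingers are shut and tilted behind it, and blue is clear. Now I push along the rack's x.

```bash
python3 -m handwheel '[[0.08,0.006,0,0,0,0],[0.13,0.009,0,0,0,0],[0.15,0.011,0,0,0,0],[0.165,0.012,0,0,0,0],[0.18,0.013,0,0,0,0],[0.195,0.014,0,0,0,0],[0.21,0.015,0,0,0,0],[0.21,0.015,0,0,0,0]]' -1 40
python3 -m handwheel '[[0.015,0.001,0,0,0,0],[0.025,0.002,0,0,0,0],[0.035,0.0025,0,0,0,0],[0.045,0.003,0,0,0,0],[0.055,0.004,0,0,0,0],[0.055,0.004,0,0,0,0]]'
```

```text
time: 21.75
position: [0.56, -0.0624, 0.0539]
tool_rot: [0.34, -0.035, 0.94, 0.013]
contact_force: [-6.8, -1.8, 4.8]
finger_gap: -0.0001
grasp_force: 3.4
time: 22.35
position: [0.5771, -0.0612, 0.0539]
tool_rot: [0.34, -0.035, 0.94, 0.013]
contact_force: [-1.5, 0.5, -0.1]
finger_gap: -0.0003
grasp_force: 1.1
```

```bash
python3 -m handwheel '[[0.01,0.001,0,0,0,0],[0.015,0.001,0,0,0,0],[0.015,0.001,0,0,0,0]]'
python3 -m handwheel '[[0.01,0.001,0,0,0,0],[0.01,0.001,0,0,0,0]]'
python3 -m handwheel '[[0.01,0.001,0,0,0,0],[0.01,0.001,0,0,0,0]]'
```

```text
time: 22.65
position: [0.5824, -0.0611, 0.0544]
tool_rot: [0.341, -0.035, 0.939, 0.013]
contact_force: [-0.4, -0.3, 0.4]
finger_gap: 0.0001
grasp_force: 0.2
time: 22.85
position: [0.5832, -0.0606, 0.0528]
tool_rot: [0.339, -0.035, 0.94, 0.013]
contact_force: [-11.6, -1.8, 1.6]
finger_gap: 0.0003
grasp_force: 5.9
time: 23.05
position: [0.5838, -0.0604, 0.0523]
tool_rot: [0.337, -0.034, 0.941, 0.012]
contact_force: [-39.5, -6.7, 24.0]
finger_gap: 0.0001
grasp_force: 20.1
```

```bash
python3 -m handwheel '[[-0.05,-0.004,0,0,0,0],[-0.15,-0.01,0,0,0,0],[-0.25,-0.02,0.05,0,0,0],[-0.25,-0.02,0.2,-0.0168,0.2215,0],[-0.25,-0.02,0.35,-0.0168,0.2215,0],[-0.25,-0.02,0.48,-0.0168,0.2215,0],[-0.25,-0.02,0.5,-0.0168,0.2215,0],[-0.25,-0.02,0.5,-0.0168,0.2215,0],[-0.25,-0.02,0.5,-0.0168,0.2215,0]]' 1 40
python3 - <<'E'
from h import *
p,R=pose();print(p,np.arctan2(R[1,0],R[0,0]),R[:,2],robot.read_state()['joint_positions'])
im=robot.grab_frame("top");w=robot.grab_frame("wrist");cv2.imwrite("pics/w8.png",w[:,:,::-1]);cv2.imwrite("pics/t8.png",im[:,:,::-1])
hsv=cv2.cvtColor(im,cv2.COLOR_RGB2HSV);hw=cv2.cvtColor(w,cv2.COLOR_RGB2HSV)
for n,rs in(("blue",[((105,110,40),(125,255,255))]),("red",[((0,140,60),(6,255,255)),((172,140,60),(180,255,255))]),("green",[((65,60,25),(95,255,255))])):
    m=sum(cv2.inRange(hsv,*r) for r in rs);z=np.zeros_like(m);z[140:290,200:400]=m[140:290,200:400]
    c=max(cv2.findContours(z,0,1)[0],key=cv2.contourArea);print(n,cv2.boundingRect(c))
print([ (n,proj("top",np.array(X))) for n,X in(("blue",[.4386,.0901,.16]),("redhome",[.6225,-.0584,.166]),("red foot",[.6225,-.0584,.006]))])
print("blue in wrist",proj("wrist",np.array([.4386,.0901,.16]),(p,R)))
cv2.imwrite("pics/c8.png",np.hstack([cv2.resize(im[140:290,200:400,::-1],(440,330),interpolation=cv2.INTER_CUBIC),cv2.resize(w[70:400,150:500,::-1],(350,330))]))
E
```

```text
time: 23.95
position: [0.5138, -0.0667, 0.209]
tool_rot: [0.032, -0.037, 0.999, -0.0]
contact_force: [1.1, 0.6, -1.3]
finger_gap: 0.0848
grasp_force: 0.0
[ 0.5138 -0.0667  0.209 ] -3.066718126854881 [ 0.0632  0.002  -0.998 ] [-0.3027  0.1772 -0.1736  1.1602  0.0207 -0.3768]
blue (274, 243, 23, 22)
red (341, 163, 22, 24)
green (295, 165, 23, 24)
[('blue', array([282.4586, 253.6121])), ('redhome', array([352.7299, 171.3638])), ('red foot', array([351.056 , 179.0823]))]
blue in wrist [552.4921 138.7753]
```

View pics/c8.png

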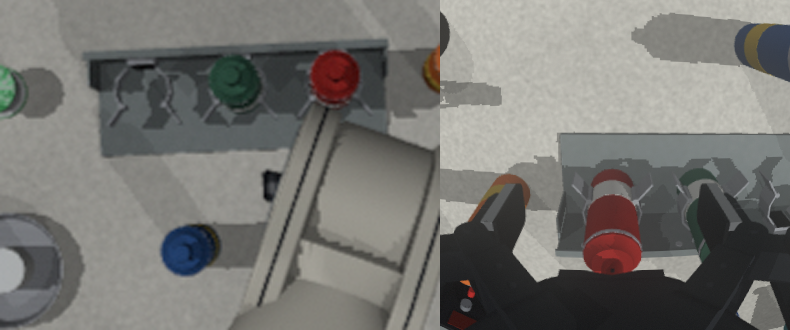

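Red is home (top crop (335,75), blob centre (352,175), the same as blue's original (352,174)). Now blue, at top px (285,254).

```bash
python3 -m handwheel '[[-0.06,0.13,0,-0.0015,0.02,0],[-0.12,0.26,0,-0.0015,0.02,0],[-0.18,0.39,0,-0.0015,0.02,0],[-0.25,0.523,0,-0.0015,0.02,0],[-0.25,0.523,0,-0.0015,0.02,0],[-0.25,0.523,0,-0.0015,0.02,0]]' 1 40
python3 -c "
from h import *
p,R=pose();print(p,np.arctan2(R[1,0],R[0,0]),R[:,2])
w=robot.grab_frame('wrist');hw=cv2.cvtColor(w,cv2.COLOR_RGB2HSV);m=cv2.inRange(hw,(105,110,40),(125,255,255));m[330:]=0
print(cv2.boundingRect(max(cv2.findContours(m,0,1)[0],key=cv2.contourArea)),proj('wrist',np.array([.4386,.0901,.16]),(p,R)),proj('wrist',np.array([.4386,.0901,.125]),(p,R)))"
```

```text
time: 24.65
position: [0.4374, 0.0913, 0.2037]
tool_rot: [0.0, -0.038, 0.999, 0.001]
contact_force: [0.5, -0.2, -0.6]
finger_gap: 0.0852
grasp_force: 0.0
[0.4374 0.0913 0.2037] -3.064994588685308 [ 0.0007  0.0013 -1.    ]
(296, 180, 59, 64) [317.2924 235.4813] [317.7789 216.4427]
```

```bash
python3 -m handwheel '[[0,0.01,-0.1,0,0,0],[0,0.01,-0.22,0,0,0],[0,0.01,-0.3,0,0,0],[0,0.01,-0.334,0,0,0],[0,0.01,-0.334,0,0,0]]' 1 40
python3 -m handwheel '[[0,0,0,0,0,0],[0,0,0,0,0,0],[0,0,0,0,0,0],[0,0,0,0,0,0]]' -1 40
python3 -m handwheel '[[0,0,0.03,0,0,0],[0,0,0.1,0,0,0],[0,0,0.2,0,0,0],[0,0,0.3,0,0,0],[0,0,0.3,0,0,0]]'
```

```text
time: 25.2
position: [0.4379, 0.0926, 0.1029]
tool_rot: [-0.002, -0.036, 0.999, 0.0]
contact_force: [-0.2, -0.8, 1.3]
finger_gap: 0.0855
grasp_force: 0.0
time: 25.6
position: [0.4391, 0.0933, 0.1053]
tool_rot: [0.0, -0.037, 0.999, -0.0]
contact_force: [-0.1, -1.7, 5.1]
finger_gap: 0.051
grasp_force: 40.8
time: 26.1
position: [0.4398, 0.0936, 0.1983]
tool_rot: [0.002, -0.037, 0.999, 0.0]
contact_force: [1.2, 0.3, -0.6]
finger_gap: 0.0511
grasp_force: 41.9
```

```bash
python3 -m handwheel '[[0.08,0.06,0,0,0,0],[0.18,0.12,0,0,0,0],[0.28,0.182,0,0,0,0],[0.38,0.182,0,0,0,0],[0.433,0.182,0,0,0,0],[0.433,0.182,0,0,0,0],[0.433,0.182,0,0,0,0],[0.433,0.182,-0.1,0,0,0],[0.433,0.182,-0.18,0,0,0],[0.433,0.182,-0.24,0,0,0],[0.433,0.182,-0.265,0,0,0],[0.433,0.182,-0.27,0,0,0]]' -1 40
python3 -m handwheel '[[0,0,-0.006,0,0,0],[0,0,-0.006,0,0,0]]'
```

```text
time: 27.3
position: [0.567, 0.148, 0.1128]
tool_rot: [-0.002, -0.037, 0.999, 0.0]
contact_force: [-0.5, -0.3, -0.8]
finger_gap: 0.0508
grasp_force: 42.0
time: 27.5
position: [0.5682, 0.1481, 0.112]
tool_rot: [-0.0, -0.037, 0.999, 0.0]
contact_force: [0.9, -0.2, -1.1]
finger_gap: 0.0512
grasp_force: 42.0
```

```bash
python3 -m handwheel '[[0.006,0,0,0,0,0],[0.006,0,-0.006,0,0,0],[0.006,0,-0.006,0,0,0]]'
python3 -m handwheel '[[0,0,-0.005,0,0,0],[0,0,-0.005,0,0,0]]'
```

```text
time: 27.8
position: [0.571, 0.148, 0.1113]
tool_rot: [0.001, -0.037, 0.999, 0.0]
contact_force: [-1.4, -1.5, 11.7]
finger_gap: 0.051
grasp_force: 42.9
time: 28.0
position: [0.5714, 0.1477, 0.111]
tool_rot: [0.002, -0.037, 0.999, -0.0]
contact_force: [-3.9, -4.5, 18.7]
finger_gap: 0.051
grasp_force: 43.6
```

```bash
python3 -m handwheel '[[0,0,0.005,0,0,0],[0,0,0.005,0,0,0],[0,0,0.005,0,0,0],[0,0,0.005,0,0,0],[0,0,0.06,0,0,0],[-0.05,-0.005,0.1,0,0,0],[-0.15,-0.01,0.1,0,0,0],[-0.285,-0.019,0.1,0,0,0],[-0.285,-0.019,0.1,0,0,0],[-0.285,-0.019,0.1,0,0,0]]' 1 40
python3 -m handwheel '[[0,0,0,0.0168,-0.2215,0],[0,0,0,0.0168,-0.2215,0],[0,0,0,0.0168,-0.2215,0],[0,0,-0.1,0.0168,-0.2215,0],[0,0,-0.2,0.0168,-0.2215,0],[0,0,-0.25,0.0168,-0.2215,0],[0,0,-0.28,0.0168,-0.2215,0],[0,0,-0.28,0.0168,-0.2215,0]]' -1 40
python3 - <<'E'
from h import *
p,R=pose();print(p,R,robot.read_state()['joint_positions'])
im=robot.grab_frame("scene");hsv=cv2.cvtColor(im,cv2.COLOR_RGB2HSV);m=cv2.inRange(hsv,(105,110,40),(125,255,255));m[:, :270]=0;m[:,420:]=0
c=max(cv2.findContours(m,0,1)[0],key=cv2.contourArea);print(cv2.boundingRect(c),cv2.minAreaRect(c))
print(proj("scene",np.array([.5704,.148,.166])),proj("scene",np.array([.5704,.148,.006])))
E
```

```text
time: 29.0
position: [0.484, 0.1424, 0.1383]
tool_rot: [-0.001, -0.037, 0.999, 0.0]
contact_force: [0.6, 0.6, 0.1]
finger_gap: 0.0858
grasp_force: 0.0
time: 29.8
position: [0.4885, 0.1437, 0.0555]
tool_rot: [0.339, -0.035, 0.94, 0.013]
contact_force: [0.0, 0.3, 0.0]
finger_gap: -0.0001
grasp_force: 0.0
[0.4885 0.1437 0.0555] [[-0.7683 -0.0742  0.6358]
 [-0.0569  0.9972  0.0476]
 [-0.6376  0.0004 -0.7704]] [ 0.1472  0.1288 -1.039  -0.2871 -0.0461  0.0565]
(357, 218, 24, 24) ((369.7500305175781, 231.75003051757812), (21.920310974121094, 22.62741470336914), 45.0)
[369.9895 220.7766] [364.0272 273.2683]
```

```bash
python3 -m handwheel '[[0.06,0.002,-0.005,0,0,0],[0.1,0.004,-0.01,0,0,0],[0.115,0.005,-0.01,0,0,0],[0.13,0.006,-0.01,0,0,0],[0.145,0.007,-0.01,0,0,0],[0.16,0.008,-0.01,0,0,0],[0.175,0.009,-0.01,0,0,0],[0.19,0.01,-0.01,0,0,0],[0.19,0.01,-0.01,0,0,0]]' -1 40
python3 -m handwheel '[[0.015,0.001,0,0,0,0],[0.025,0.002,0,0,0,0],[0.035,0.0025,0,0,0,0],[0.045,0.003,0,0,0,0],[0.055,0.004,0,0,0,0],[0.055,0.004,0,0,0,0]]'
```

```text
time: 30.75
position: [0.543, 0.147, 0.0529]
tool_rot: [0.338, -0.035, 0.94, 0.013]
contact_force: [-4.7, 1.5, 1.2]
finger_gap: -0.0001
grasp_force: 2.3
time: 31.35
position: [0.5601, 0.1479, 0.0531]
tool_rot: [0.338, -0.035, 0.94, 0.013]
contact_force: [-1.6, 1.3, -0.7]
finger_gap: 0.0001
grasp_force: 0.9
```

```bash
python3 -m handwheel '[[0.01,0.001,0,0,0,0],[0.02,0.001,0,0,0,0],[0.025,0.001,0,0,0,0],[0.025,0.001,0,0,0,0]]'
python3 -m handwheel '[[0.01,0.001,0,0,0,0],[0.01,0.001,0,0,0,0]]'
python3 -m handwheel '[[0.007,0,0,0,0,0],[0.007,0,0,0,0,0]]'
```

```text
time: 31.75
position: [0.568, 0.148, 0.0532]
tool_rot: [0.339, -0.035, 0.94, 0.013]
contact_force: [-2.3, -0.3, 0.2]
finger_gap: 0.0002
grasp_force: 1.2
time: 31.95
position: [0.5684, 0.1481, 0.0516]
tool_rot: [0.336, -0.035, 0.941, 0.013]
contact_force: [-13.8, -1.7, 3.4]
finger_gap: -0.0
grasp_force: 6.7
time: 32.15
position: [0.5687, 0.1481, 0.0513]
tool_rot: [0.336, -0.035, 0.941, 0.013]
contact_force: [-30.2, -2.3, 17.9]
finger_gap: 0.0006
grasp_force: 15.2
```

Blue is at its stop. I back off, raise the arm clear, and check.

```bash
python3 -m handwheel '[[-0.05,-0.004,0,0,0,0],[-0.15,-0.01,0,0,0,0],[-0.25,-0.02,0.05,0,0,0],[-0.25,-0.02,0.2,-0.0168,0.2215,0],[-0.25,-0.02,0.35,-0.0168,0.2215,0],[-0.25,-0.02,0.5,-0.0168,0.2215,0],[-0.25,-0.02,0.6,-0.0168,0.2215,0],[-0.25,-0.1,0.6,-0.0168,0.2215,0],[-0.25,-0.25,0.6,-0.0168,0.2215,0],[-0.25,-0.4,0.6,-0.0168,0.2215,0],[-0.25,-0.5,0.6,-0.0168,0.2215,0],[-0.25,-0.5,0.6,-0.0168,0.2215,0]]' -1 40
python3 - <<'E'
from h import *
p,R=pose();print(p)
t=robot.grab_frame("top");w=robot.grab_frame("wrist");s=robot.grab_frame("scene")
for n,i in(("t9",t),("w9",w),("s9",s)):cv2.imwrite(f"pics/{n}.png",i[:,:,::-1])
hsv=cv2.cvtColor(t,cv2.COLOR_RGB2HSV)
for n,rs in(("blue",[((105,110,40),(125,255,255))]),("red",[((0,140,60),(6,255,255)),((172,140,60),(180,255,255))]),("green",[((65,60,25),(95,255,255))])):
    m=sum(cv2.inRange(hsv,*r) for r in rs);z=np.zeros_like(m);z[140:220,230:390]=m[140:220,230:390]
    c=max(cv2.findContours(z,0,1)[0],key=cv2.contourArea);print(n,cv2.boundingRect(c))
A=cv2.resize(s[150:310,220:520,::-1],(790,421),interpolation=cv2.INTER_CUBIC);B=cv2.resize(t[140:300,150:450,::-1],(337,179),interpolation=cv2.INTER_CUBIC);C=cv2.resize(w[:,:,::-1],(286,179))
cv2.imwrite("pics/c9.png",np.vstack([A,np.hstack([B,C,np.zeros((179,790-337-286,3),np.uint8)])]))
E
```

```text
time: 33.35
position: [0.4998, -0.0069, 0.2334]
tool_rot: [-0.003, -0.034, 0.999, -0.001]
contact_force: [0.0, 0.4, 0.1]
finger_gap: -0.0001
grasp_force: 0.0
[ 0.4998 -0.0069  0.2334]
blue (249, 167, 25, 24)
red (341, 163, 22, 24)
green (295, 165, 23, 20)
```

View pics/c9.png

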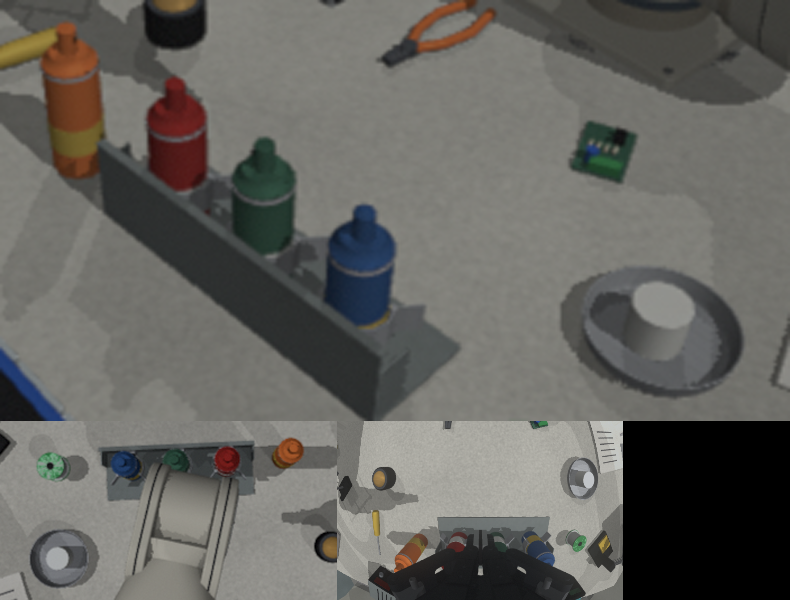

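The red can is at (177,130), green at (265,195) and blue at (362,265), all upright and in line at the stops. The cap stands in the dish at (660,320), and the arm is clear.

```bash
python3 -c "
from rig import robot
print(robot.hand_in())"
```

```text
the job is handed in; nothing more can be done
None
```

I handed the job in at about 33.5 s: the red and blue cans have changed places, each standing upright and pressed to its stop, the cap stands open side down in the dish, and nothing else was touched or knocked over.

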